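# Open the humidifier's bay in the training-room equipment cupboard

### The job

The demonstration humidifier (the jar with the flow tube and pressure gauge on top) stands in one of the two bays of the open-topped cupboard on the meeting table. Open that bay: push its bifold door inwards at the fold so that both panels fold right back to the stop at the side of the bay. Leave the other bay's door as it is, and do not knock or shift the humidifier.

Things in the scene. Friction and masses are not known exactly. Their poses are not given: they have to be found in the camera images.
- cupboard: Fixed white open-topped two-bay cupboard, 280 deep, 460 wide, walls and divider 150 high, back board only 57. Origin: on the table, mid-front, on the door track; x into the bays, y left along the track (left bay y > 0), z up. Each bay's bifold door has two panels 100 mm between hinge axes, 148 high; the outer panel hangs on the vertical axis x = 0, y = +214 (left) or -214 mm (right).
- left_fold (a point): Fold hinge of the left bay's door: centre of an upright steel post 18 mm in diameter on the fold axis, 150 to 195 mm above the table (point at 172.5). It moves only on a circle of radius 100 mm about the outer axis at y = +214, inwards (+x), from the track line (shut) through 80 degrees to a stop at x = 98, y = 197 mm in the cupboard frame; the inner panel follows along the track.
- right_fold (a point): Fold hinge of the right bay's door: same post and point, mirrored: circle about the outer axis at y = -214, inwards (+x), to a stop at x = 98, y = -197 mm in the cupboard frame. Both doors start 9 to 23 degrees folded, turn lightly (1 to 2 N pushed at the post) and stay where they are left.
- humidifier_mid (a point): Loose oxygen humidifier upright at the back of either bay: clear jar 62 mm in diameter, white 68 mm collar, clear flow tube and 44 mm round gauge on top, 202 mm tall, 0.3 to 0.6 kg, 190 to 210 mm behind the track. Point: on the jar's axis, 100 mm above its underside (112 above the table), z up. The other bay holds only a plain lidded jar 115 mm tall.
Not all that is in view belongs to the job. Leave any red look-alike of the part that bears humidifier_mid alone.

How it is judged:
By the outcome, as a careful person would: the job done as asked, in the order asked, and still so for the second after the job is handed in, with the robot touching nothing.
It also fails if it takes over 32 s, if anything falls off the work surface, if the arm or the gripper's body presses on something with over 40 N, if the wrist force passes 120 N, or if a joint passes its speed limit or range.

### The arm

A 6-joint arm with a two-finger parallel gripper is mounted at the origin on the work surface. World frame = base frame: x ahead of the robot, y to its left, z up, the work surface at z = 0. Lengths are in m, angles in rad, forces in N, time in s.
With the tool pointing down it reaches from about 0.35 to 0.8 m from the base axis. Payload 7.3 kg.
Tool frame: the origin (TCP) lies between the finger pads; the fingertips stand 25 mm ahead of it and the grasp point (between the pads) lies 6 mm ahead of it (r.tip_extent is the distance from the TCP to the fingertips, in m); z points along the fingers, y is the direction in which the jaws open and shut (so a half turn about z gives the same grasp; the last joint's range is limited). The gripper opens to 85 mm and grips with 20 to 120 N. Pads are 22 mm wide; open, the fingers measure 114 mm over their backs; the gripper's body (76 mm by 85 mm) begins 54 mm behind the grasp point. The pads swing forward as they close: fully open they stand 13 mm farther back than shut.
Start: joints at [1.119, 0.342, 1.524, -0, 1.275, -0.146], TCP at [0.158, 0.501, 0.256] pointing down, gripper open.
Joint ranges: [-2.53, 2.53], [-0.77, 2.02], [0.04, 2.7], [-1, 4.14], [0.28, 2.66], [-3.11, 3.11]. Speed limits (rad/s): [2.57, 2.57, 3.14, 3.14, 3.14, 3.14].

### API

Orientations are given as a unit quaternion [x, y, z, w].
In Python, from workcell import r, command_gripper, optics gives the robot as it stands. The module is installed in compiled form; this text tells all that it offers. Calls block until the motion is done:
- r.reach(position, orientation): joint-space move of the TCP to a pose.
- r.move_straight(position, orientation=None, speed=0.15, max_force=None): straight line of the TCP; orientation=None keeps the orientation; speed is the mean speed in m/s. With max_force (N) it stops when the force on the tool has changed by that much, and returns True; else False.
- r.movej(angles): joint-space move.
- command_gripper(opening, force=None): finger opening in m; force is the grip in N (None keeps the last); returns when the fingers have stopped.
- r.hold(seconds).
- r.solve_ik(position, orientation): joint angles nearest the present ones, or None.
- r.read_state(): the state.
- optics.get_image(name): name is "side" or "top"; returns (picture, depth): 400x640x3 uint8, red, green, blue; 400x640 float32, m along the optical axis (not along the pixel's ray), 0 where there is no reading.
- optics.camera_model(name): a dict with "K" (3x3 intrinsics, pixels), "R" (3x3) and "t" (3): a world point X has camera coordinates R X + t. Camera axes: x right, y down, z forward; pixel columns grow to the right and rows downward; lengths in m; the calibration is good to about 2 mm. A picture is of the moment at which its call begins. camera_model takes no time and is no camera call.
A pose or a line that the arm cannot do raises r.PlanningError and nothing moves.
- r.finish_job(): hands the job in, once; it reports no verdict.
The state is a dict: "time_s": time; "joint_positions": joint angles; "dq": joint speeds; "tau": joint torques, N m; "eef_pos": TCP position; "eef_rot": TCP orientation; "contact_force": force on the tool from outside, world axes, zero at the start; "torque": the same for the moment, N m; "grip_width": finger opening in m.
Only numpy, scipy, OpenCV 4.12 (cv2) and the standard library are available. Lean on these libraries where they do the work, as an engineer would, in place of code of your own. Each camera call takes 0.05 s, during which the arm holds its last target.

## Working session

There is one attempt and no reset: what is moved stays moved. The work goes in short steps, each a Python script; the robot and the scene stay as the last script left them, time stands still between calls to the robot, and variables do not carry over. Pictures are saved under pics/ and viewed, and the job is handed in when it is done.

```bash
mkdir -p pics
cat > h.py <<'E'
import numpy as np,cv2
from workcell import r,command_gripper,optics
def save(n,im): cv2.imwrite(f'pics/{n}.png',cv2.cvtColor(im,cv2.COLOR_RGB2BGR))
E
python3 - <<'E'
from h import *
for n in('side','top'):
    im,d=optics.get_image(n); save(n+'0',im); np.savez(n+'0.npz',im=im,d=d)
    c=optics.camera_model(n); print(n,c['K'].round(1).tolist(),c['R'].round(3).tolist(),c['t'].round(3), (-c['R'].T@c['t']).round(3))
s=r.read_state(); print(s['time_s'],s['eef_rot'])
E
```

```text
side [[469.8, 0.0, 308.9], [0.0, 469.8, 203.0], [0.0, 0.0, 1.0]] [[-0.965, -0.262, 0.008], [-0.195, 0.697, -0.69], [0.175, -0.667, -0.724]] [0.605 0.109 1.066] [0.418 0.794 0.842]
top [[430.2, 0.0, 314.5], [0.0, 430.2, 201.9], [0.0, 0.0, 1.0]] [[-0.028, -0.999, -0.043], [-0.988, 0.034, -0.152], [0.153, 0.038, -0.987]] [0.147 0.613 0.89 ] [0.473 0.092 0.978]
0.1 [ 1.52314037e-01  9.88331911e-01 -6.55002107e-04 -1.96657843e-04]
```

View pics/side0.png

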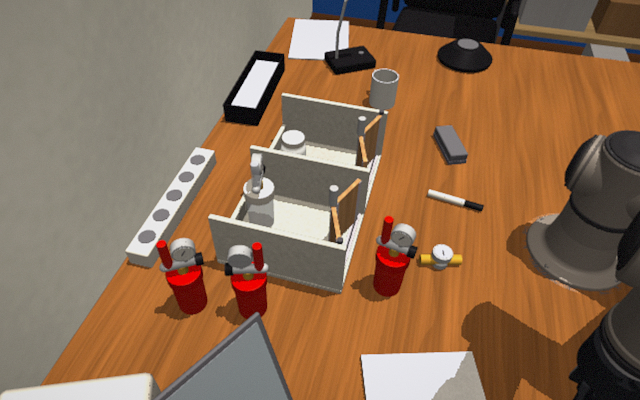

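View pics/top0.png

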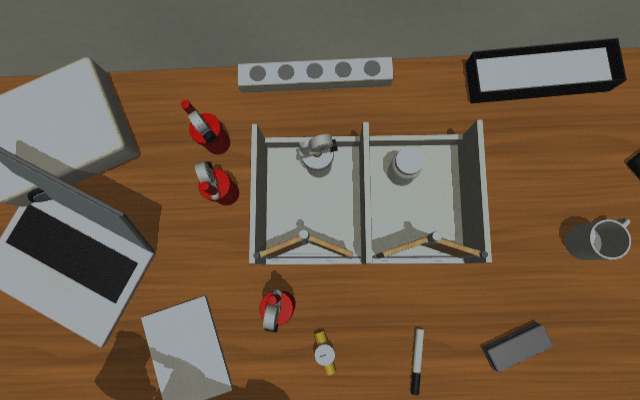

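Side view: the candidates are a clear/white jar with gauge in the cupboard at (260,200), and three red look-alikes outside it at (187,285), (250,290) and (392,262). In the top view the clear one is at (318,152), in the left bay, and the plain lidded jar is at (406,165), in the right bay. The clear one fits the description. I'll confirm it in a crop and measure.

Run:
```python
from h import *
a=np.load('top0.npz')['im'][115:270,240:495]; b=np.load('side0.npz')['im'][90:290,205:395]
save('crop_top',cv2.resize(a,None,fx=3,fy=3,interpolation=cv2.INTER_CUBIC));save('crop_side',cv2.resize(b,None,fx=3,fy=3,interpolation=cv2.INTER_CUBIC))
```

```text
(no output)
```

View pics/crop_top.png

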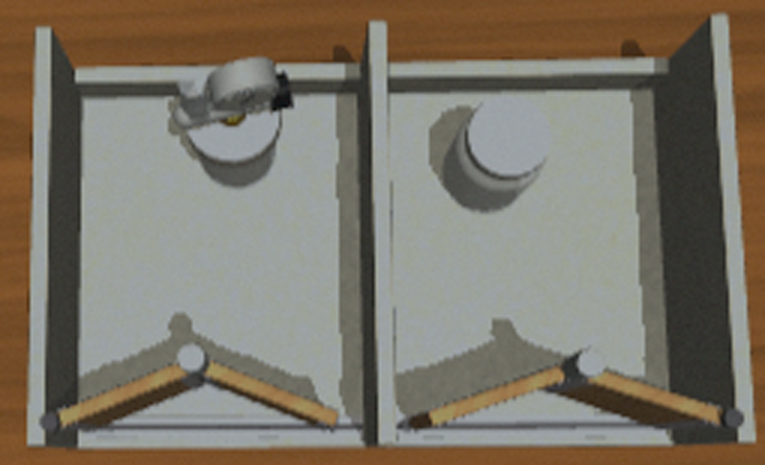

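View pics/crop_side.png

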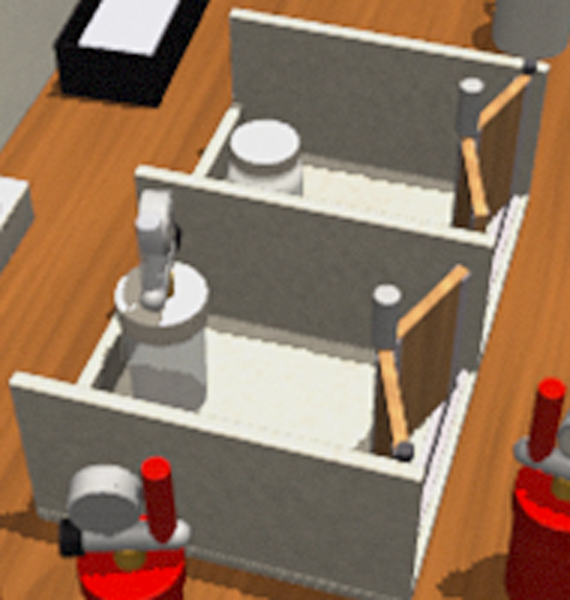

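The crops confirm it: the humidifier (white collar, gauge, flow tube) is in the left bay. Its door's post top is at about (304,234) in the top view and (334,188) in the side view.

```bash
cat >> h.py <<'E'
def cam(n): c=optics.camera_model(n); return c['K'],c['R'],np.ravel(c['t'])
def ray(n,uv):
    K,R,t=cam(n); d=R.T@np.linalg.inv(K)@np.array([uv[0],uv[1],1.]); return -R.T@t,d/np.linalg.norm(d)
def plane(n,uv,z):
    o,d=ray(n,uv); return o+d*(z-o[2])/d[2]
def tri(a,b):
    o1,d1=ray('top',a);o2,d2=ray('side',b)
    s=np.linalg.lstsq(np.c_[d1,-d2],o2-o1,rcond=None)[0]
    p,q=o1+s[0]*d1,o2+s[1]*d2; return (p+q)/2,np.linalg.norm(p-q)
E
python3 - <<'E'
from h import *
T=lambda u,v:(u/3+240-.33,v/3+115-.33); S=lambda u,v:(u/3+205-.33,v/3+90-.33)
print('Lpost tri',tri(T(191,357),S(386,294)),'plane',plane('top',T(191,357),.195),plane('side',S(386,294),.195))
print('Rpost tri',tri(T(592,360),S(471,86)),plane('top',T(592,360),.195))
L=plane('top',T(51,420),.150);R=plane('top',T(732,418),.150); print('hinges',L,R,np.linalg.norm(L-R),'side',plane('side',S(404,451),.15),plane('side',S(530,68),.15))
# front wall-top outer corners
for p in [(29,445),(754,442),(37,28),(720,15)]: print(p,plane('top',T(*p),.15).round(4))
ey=(L-R)[:2]/np.linalg.norm((L-R)[:2]); ex=np.array([ey[1],-ey[0]]); o=(L+R)[:2]/2
print('o',o,'yaw',np.degrees(np.arctan2(ex[1],ex[0])))
for nm,p in(('L',plane('top',T(191,357),.195)),('R',plane('top',T(592,360),.195))):
    c=(p[:2]-o)@np.c_[ex,ey]; print(nm,c, 'radius',np.hypot(c[0],214-abs(c[1])),'ang',np.degrees(np.arctan2(c[0],214-abs(c[1]))))
h=plane('top',T(236,130),.15); print('hum approx',(h[:2]-o)@np.c_[ex,ey])
E
```

```text
Lpost tri (array([0.53782625, 0.14432934, 0.1950598 ]), np.float64(0.0025047387932604762)) plane [0.53658075 0.14420273 0.195     ] [0.53909943 0.14428311 0.195     ]
Rpost tri (array([ 0.52780363, -0.09698671,  0.1936583 ]), np.float64(0.0010228063415773836)) [ 0.52720022 -0.09670275  0.195     ]
hinges [0.50266043 0.23808416 0.15      ] [ 0.49127125 -0.19178628  0.15      ] 0.43002128422771346 side [0.50439274 0.23383288 0.15      ] [ 0.49308668 -0.19507784  0.15      ]
(29, 445) [0.4872 0.2524 0.15  ]
(754, 442) [ 0.476 -0.204  0.15 ]
(37, 28) [0.7648 0.2456 0.15  ]
(720, 15) [ 0.7544 -0.2069  0.15  ]
o [0.49696584 0.02314894] yaw -1.517665338537185
L [0.03639488 0.12206053] radius 213.87794257069174 ang 0.009749826945605137
R [ 0.03339806 -0.11900889] radius 213.88099372202333 ang 0.008946881579276495
hum approx [0.18965621 0.09575522]
```

```bash
cat >> h.py <<'E'
O=np.array([.4978,.0213]);YAW=np.radians(-1.52)
EX=np.array([np.cos(YAW),np.sin(YAW)]);EY=np.array([-EX[1],EX[0]])
def W(x,y): return O+x*EX+y*EY
def pose(th,back,z,R=.1):   # th deg fold angle; finger centre 'back' m behind post axis
    a=np.radians(th); t=np.array([np.cos(a),np.sin(a)]); p=np.array([R*np.sin(a),.214-R*np.cos(a)])-back*t
    f=(a+YAW+np.pi/2)/2
    return np.r_[W(*p),z],np.array([np.cos(f),np.sin(f),0,0])
E
cat > a.py <<'E'
from h import *
for th,b in((21.6,.045),(21.6,.0235),(50,.0235),(80,.0235)):
    p,q=pose(th,b,.187); print(th,p.round(3),r.solve_ik(p,q))
command_gripper(0.0)
s=r.read_state();r.move_straight(np.r_[s['eef_pos'][:2],.31],speed=.2)
p,q=pose(21.6,.045,.31); r.reach(p,q)
print(r.read_state()['time_s'])
p,q=pose(21.6,.045,.187); print(r.move_straight(p,q,speed=.1,max_force=8))
s=r.read_state(); print(s['time_s'],s['eef_pos'],s['contact_force'],s['grip_width'])
for n in('side','top'):
    im,d=optics.get_image(n); save(n+'1',im)
    save(n+'1c',cv2.resize(im[90:290,200:500],None,fx=2.5,fy=2.5))
E
python3 a.py
```

```text
21.6 [0.496 0.126 0.187] [ 9.87195975e-02  3.85339834e-01  1.66527916e+00 -4.44089210e-16
  1.09097366e+00 -2.51742516e-01]
21.6 [0.516 0.133 0.187] [ 1.08886321e-01  4.21461820e-01  1.60656472e+00 -4.44089210e-16
  1.11356611e+00 -2.41575793e-01]
50 [0.563 0.151 0.187] [ 1.31229253e-01  5.07002698e-01  1.46159135e+00 -4.44089210e-16
  1.17299860e+00 -7.14906369e-01]
80 [0.597 0.192 0.187] [ 1.89458031e-01  5.84835518e-01  1.32316232e+00 -4.44089210e-16
  1.23359481e+00 -1.18027637e+00]
3.1167
False
4.5 [0.49590379 0.12588047 0.18758658] [0.29734343 0.04349345 0.19632089] 3.596112924283128e-05
```

View pics/top1c.png

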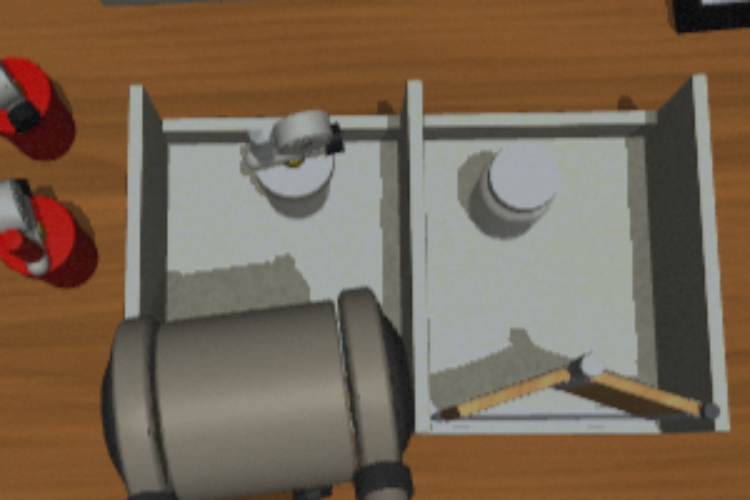

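View pics/side1c.png

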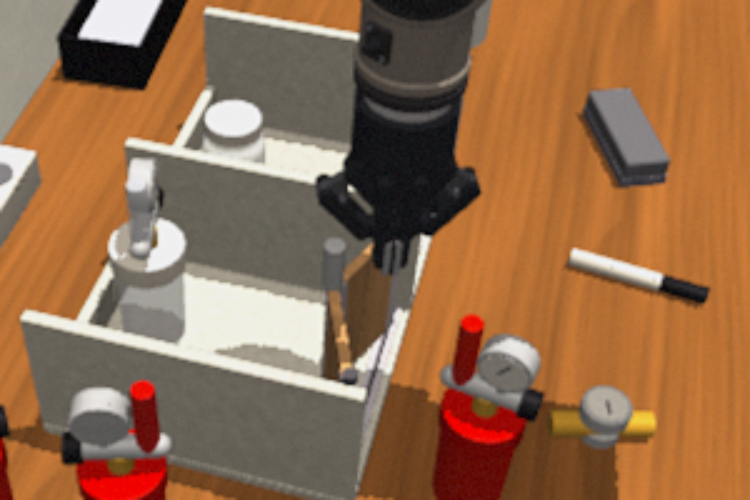

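The tips are just in front of the post (side crop: post at (335,255), tips at (392,262)). The knuckles sit above the post, so I'll raise 5 mm for margin and push along the arc.

```bash
cat > b.py <<'E'
from h import *
z=.192;B=.0235
def st(l):
    s=r.read_state(); print(l,round(s['time_s'],2),s['eef_pos'].round(4),s['contact_force'].round(2),flush=True); return s
hit=r.move_straight(*pose(21.6,.026,z),speed=.05,max_force=12); st(('near',hit))
for th in(30,40,50,60,70,77):
    hit=r.move_straight(*pose(th,B,z),speed=.05,max_force=12); st((th,hit))
    if hit: break
else:
    p,q=pose(80,B-.012,z); hit=r.move_straight(p,q,speed=.015,max_force=8); st(('stop',hit))
for n in('side','top'):
    im,d=optics.get_image(n); save(n+'2c',cv2.resize(im[90:290,200:500],None,fx=2.5,fy=2.5))
E
python3 b.py
```

```text
('near', False) 5.14 [0.5134 0.1324 0.1918] [0.8  0.15 0.39]
(30, False) 5.64 [0.5302 0.1361 0.1918] [ 0.98  0.86 -0.27]
(40, False) 6.15 [0.547  0.1423 0.1919] [ 0.15  0.58 -0.83]
(50, False) 6.66 [0.5625 0.1513 0.192 ] [-0.5   0.65  0.7 ]
(60, False) 7.17 [0.5762 0.1628 0.192 ] [-0.32 -0.91  0.12]
(70, False) 7.67 [0.5877 0.1765 0.192 ] [ 0.33 -0.35  0.51]
(77, False) 8.07 [0.5942 0.1873 0.192 ] [-0.03 -0.07 -0.19]
('stop', True) 8.79 [0.597  0.1957 0.1917] [-0.42 -1.8   1.79]
```

View pics/side2c.png

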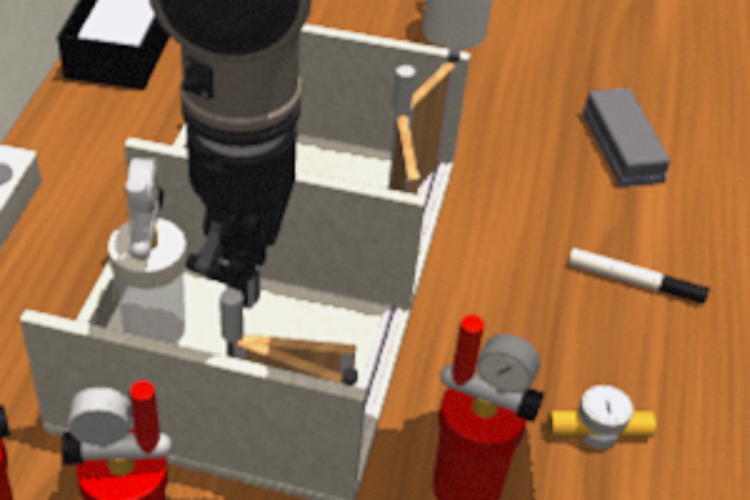

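The door has folded back and the force rose at the stop. The post is at (232,315) in the side crop, and the humidifier looks unmoved. I'll back off, lift clear and check.

```bash
cat > c.py <<'E'
from h import *
s=r.read_state(); print(s['contact_force'])
p,q=pose(80,.045,.192); r.move_straight(p,q,speed=.05)
p[2]=.32; r.move_straight(p,q,speed=.15)
r.reach(np.array([.158,.501,.32]),np.array([.1523,.98833,0,0])/np.linalg.norm([.1523,.98833]))
for n in('side','top'):
    im,d=optics.get_image(n); save(n+'3',im); np.savez(n+'3.npz',im=im)
    save(n+'3c',cv2.resize(im[90:290,200:500],None,fx=2.5,fy=2.5,interpolation=cv2.INTER_CUBIC))
    o=np.load(n+'0.npz')['im']; df=np.abs(o.astype(int)-im).max(2)
    hb=(slice(125,182),slice(290,345)) if n=='top' else (slice(145,230),slice(240,280))
    rb=(slice(120,270),slice(372,490)) if n=='top' else (slice(95,170),slice(340,390))
    print(n,'hum diff>40',(df[hb]>40).sum(),'right bay',(df[rb]>40).sum())
print(r.read_state()['time_s'])
E
python3 c.py
```

```text
[-0.29948348 -1.27960082  0.73820199]
side hum diff>40 0 right bay 0
top hum diff>40 0 right bay 0
12.6083
```

View pics/top3c.png

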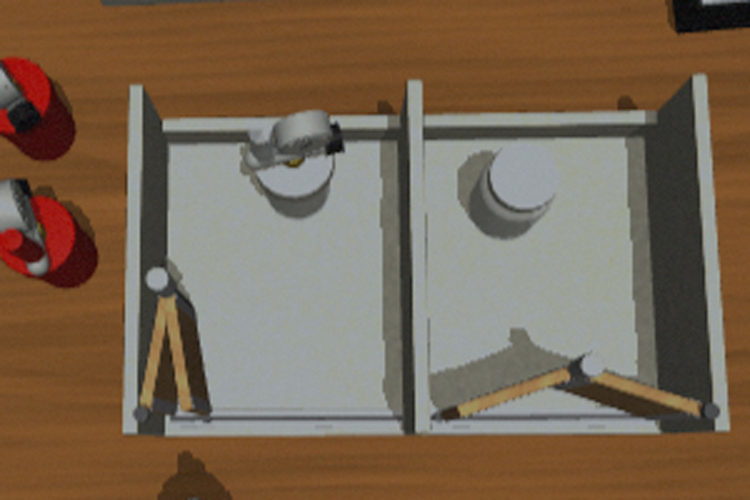

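View pics/side3c.png

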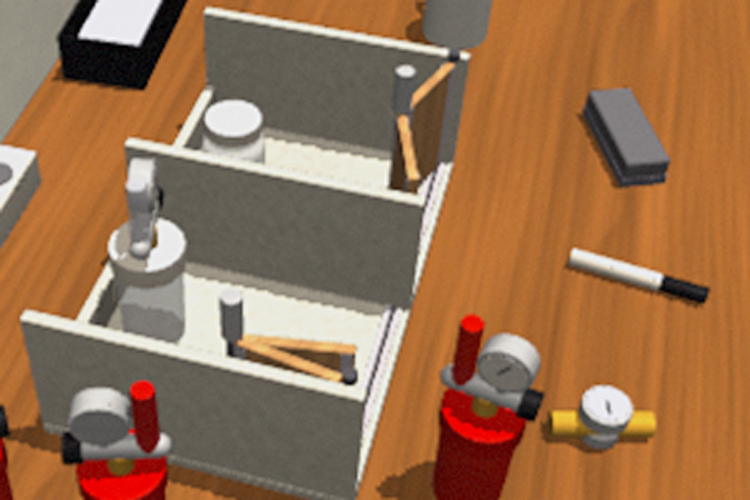

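Both panels lie folded at the left wall. The post top is at crop (157,279) in the top view and (231,294) in the side view. I'll check its angle.

Run:
```python
from h import *
f=lambda u,v:(u/2.5+200-.3,v/2.5+90-.3)
p,g=tri(f(157,279),f(231,294)); c=[(p[:2]-O)@EX,(p[:2]-O)@EY]
print(p,g,np.round(c,4),'R',np.hypot(c[0],.214-c[1]),np.degrees(np.arctan2(c[0],.214-c[1])))
```

```text
[0.60006336 0.21845307 0.19681889] 0.0027777923472497705 [0.097  0.1998] R 0.09803214592132722 81.66921057042254
```

```bash
python3 -c "
from h import *
r.finish_job();print(r.read_state()['time_s'])"
```

```text
the job is handed in; nothing more can be done
the job is handed in; nothing more can be done
```

The left bay, where the humidifier stands, is open. I pushed its fold post along the arc with the closed fingers until the force rose at the stop, then backed off and lifted clear. I handed the job in at about 12.6 s.

**Door:** the post measured (97, 200) mm in the cupboard frame, about 81.7° folded. The stated stop is (98, 197) mm at 80°, so this agrees within the roughly 3 mm camera error.

**Humidifier and right bay:** comparing pictures before and after showed no change in either view. The humidifier, the right door and the plain jar all stayed put.

**Forces:** the push stopped at its 8 N limit, and no reading I printed was above about 3 N. No check failed or disagreed beyond the 3 mm.

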